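# Pull the worn blade cartridges from the clip strip

## Robot

A 6-joint arm with a two-finger parallel gripper is mounted at the origin on a cart in front of the work surface, level with it; the furniture and walls round the work are solid. World frame = base frame: x ahead of the robot, y to its left, z up, the work surface at z = 0. Lengths are in m, angles in rad, forces in N, time in s.
With the tool pointing down it reaches from about 0.35 to 0.85 m from the base axis. Payload 8.1 kg.
Tool frame: the origin (TCP) lies at the very end of the fingers, on their centre line; the grasp point (between the pads) lies robot.grip_point_offset behind it (robot.grip_point_offset is the distance from the TCP to the grasp point, in m); x points along the fingers, y is the direction in which the jaws open and shut, and the axes are right-handed (so a half turn about x gives the same grasp; the last joint's range is limited). The gripper opens to 93 mm and grips with 3 to 60 N. Pads are 15 mm wide; open, the fingers measure 128 mm over their backs; the gripper's body (75 mm by 188 mm) begins 65 mm behind the grasp point.
Start: joints at [1.26, 0.13, 1.488, -0, 1.523, -0.085], TCP at [0.134, 0.585, 0.219] pointing down, gripper open.
Joint ranges: [-2.96, 2.96], [-0.89, 2.26], [0.02, 2.5], [-1.34, 4.48], [0, 2.73], [-2.66, 2.66]. Speed limits (rad/s): [2.39, 2.39, 2.79, 3.14, 3.14, 3.14].

## Interface

Orientations are given as a unit quaternion [x, y, z, w].
In Python, from plant import robot, imaging gives the robot as it stands.
- The arm moves only by the tool apply_moves, never from a script. Its argument "targets" is a list of rows, each a list of 7 numbers: the shift along the tool's x, y, z normalised to -1 to 1, where 1 is 0.2 m, then the turn, a rotation vector about the tool's x, y, z normalised to -1 to 1, where 1 is 0.5 rad, then the opening in per cent of the stroke, from 0 (shut) to 100 (fully open). In form: [[x, y, z, ax, ay, az, claw], ...]. A call has 1 to 20 rows; each row shifts and turns the commanded pose from where the row before left it, along the tool's axes as they then stand; what a row does not reach is not made up. A row lasts 1/12 s, in which the tool goes at most 41.7 mm and 7.16 degrees, less where a joint would pass 70% of its speed; a pose out of reach is approached as far as the arm can. A call with a number of a shift or a turn outside -1 to 1 is refused whole. A call with a gripper value outside its range is refused whole. The fingers move at their own pace and stop on an object; "squeeze" is the grip in N (left out, the last holds). Time passes only in rows, so rows that do not move let the fingers close. It gives the time, the measured TCP pose, the force and the opening at its end, in the units of the state.
- robot.get_obs(): the state, without advancing time (a new reading comes with each control period).
- imaging.capture(name): name is "scene" or "top" or "wrist"; returns a dict with "color" (480x640x3 uint8, blue, green, red), "z_map" (480x640 float32, m along the optical axis (not along the pixel's ray), 0 where there is no reading), "mtx" (3x3 intrinsics, pixels), "distortion" ([k1, k2, p1, p2, k3] as OpenCV has them; the pictures are not rectified), "view" (4x4, takes a point from world to camera coordinates); the wrist camera has in their place "mount" (4x4, takes a point from camera to tool coordinates, whose origin is the TCP and whose axes are the tool frame's). Camera axes: x right, y up, looking along -z (the intrinsics and any distortion apply to the point x, -y, -z); pixel columns grow to the right and rows downward; lengths in m; the calibration is good to about 2 mm. A picture is of the moment at which its call begins: read the wrist's pose just before it.
- robot.hand_in(): hands the job in, once; it reports no verdict.
The state is a dict: "t": time; "joint_positions": joint angles; "joint_velocities": joint speeds; "joint_efforts": joint torques, N m; "tcp_pos": TCP position; "eef_rot": TCP orientation; "ft_force": force on the tool from outside, world axes, zero at the start; "moment": the same for the moment, N m; "finger_gap": opening from 0.0 (shut) to 1.0 (fully open).
Only numpy, scipy, OpenCV 4.12 (cv2) and the standard library are available. Lean on these libraries where they do the work, as an engineer would, in place of code of your own. Each camera call takes 0.05 s, during which the arm holds its last target.

## Task

The two blade cartridges with orange grips are worn out. Pull them straight up out of the spring clip strip, one at a time, and put both into the white tray; leave the one with the blue grip clipped in its place.

Things in the scene. Friction and masses are not known exactly. Their poses are not given: they have to be found in the camera images.
- orange_a: worn blade cartridge, 68 mm tall, 50 g, upright in a clip of a grey strip. Origin: centre of its flat 12 x 26 mm underside; z up, x through its thickness, y along the strip. Orange grip 30 to 68 mm above the origin, 14 mm thick (x), 28 wide (y); steel shank below. The grip stands clear above the strip: take it from above, fingers before and behind it, closing along x
- orange_b: second worn cartridge, just like orange_a, in another of the strip's three clips (48 mm apart along y, filled in any order). The strip is fixed, 60 x 172 mm; cartridges stand on its floor 8 mm above the table; nothing of it rises more than 28 mm above a seated cartridge's origin. Steel spring jaws before and behind hold the shank
- blue: good cartridge, same shape but blue grip, in the remaining clip; it stays. For all three: a straight upward pull of some 4 to 9 N spreads the jaws and frees a cartridge within 15 mm of travel; lifted 35 mm it is clear of the strip
- tray: open white tray fixed to the table, 140 mm in x, 90 mm in y, 22 mm high, walls and floor 4 mm thick; origin at the centre of its underside, z up; there is room for the cartridges side by side, standing or lying. Left of the strip (+y) stands a fixed glass stand heaped with wrapped sweets, about 160 mm tall: pass over it or before it
Not all that is in view belongs to the job. Leave any turquoise look-alike of the orange_b alone.

How it is judged:
By the outcome, as a careful person would: the job done as asked, in the order asked, and still so for the second after the job is handed in, with the robot touching nothing.
It also fails if it takes over 51 s, if anything falls off the work surface, if the arm or the gripper's body presses on something with over 40 N, if the wrist force passes 120 N, or if a joint passes its speed limit or range.

## Working session

There is one attempt and no reset: what is moved stays moved. The work goes in short steps, Python scripts to look and compute and a tool call to move; the robot and the scene stay as the last step left them, time stands still between calls to the robot, and variables do not carry over. Pictures are saved under pics/ and viewed, and the job is handed in when it is done.

Besides the shell and the picture viewer there is one more tool, called after ">>>" by a JSON object that holds its "fn" and its "kwargs". apply_moves: Moves the arm, as the interface text tells. Scaled input: -1 to 1 covers 0.2 m each way for a shift and 0.5 rad each way for a turn. Its arguments: {"type":"object","properties":{"targets":{"type":"array","items":{"type":"array","items":{"type":"number"}}},"squeeze":{"type":"number"}},"required":["targets"]}

```bash
mkdir -p pics
python3 - <<'E'
from plant import robot, imaging
import cv2,numpy as np
print(robot.get_obs(), robot.grip_point_offset)
for n in ["scene","top"]:
    c=imaging.capture(n); cv2.imwrite(f"pics/{n}0.png",c["color"]); np.savez(f"pics/{n}0.npz",**{k:v for k,v in c.items()})
    print(n,c["mtx"],c["distortion"],c["view"])
E
```

```text
{'t': 0.0, 'joint_positions': array([ 1.25959470e+00,  1.31150401e-01,  1.48924599e+00, -2.03147398e-05,
        1.52299293e+00, -8.54084328e-02]), 'joint_velocities': array([ 2.83786575e-04, -1.53039930e-03, -1.34849046e-03, -3.14317058e-05,
        2.55210204e-03, -1.46515488e-03]), 'joint_efforts': array([-2.02460244e-03, -5.59820831e+01, -4.91769862e+01,  7.66877714e-02,
        3.51762387e-02, -1.41167552e-04]), 'tcp_pos': array([0.13414809, 0.58424292, 0.21761216]), 'eef_rot': array([ 0.07903592,  0.70272317, -0.08028428,  0.70248695]), 'ft_force': array([-0.03303552,  0.42850496,  0.11424661]), 'moment': array([-0.02487073, -0.05830004,  0.0033034 ]), 'finger_gap': 0.9983364069444773} 0.0188
scene [[591.51891576   0.         322.54867026]
 [  0.         591.51891576 242.32429486]
 [  0.           0.           1.        ]] [0.05562342 0.         0.         0.         0.        ] [[ 0.65471582 -0.75564064 -0.01882583 -0.42833572]
 [ 0.4804096   0.39675841  0.78216966 -0.23607938]
 [-0.58356988 -0.52114296  0.62278103 -0.65296329]
 [ 0.          0.          0.          1.        ]]
top [[503.59257714   0.         325.13651231]
 [  0.         503.59257714 240.61580042]
 [  0.           0.           1.        ]] [-0.03526072  0.          0.          0.          0.        ] [[-0.02613585 -0.99934549 -0.02501031 -0.07717971]
 [ 0.98499523 -0.03001388  0.16995163 -0.51991361]
 [-0.17059105 -0.0201932   0.98513498 -0.79367116]
 [ 0.          0.          0.          1.        ]]
```

View pics/scene0.png

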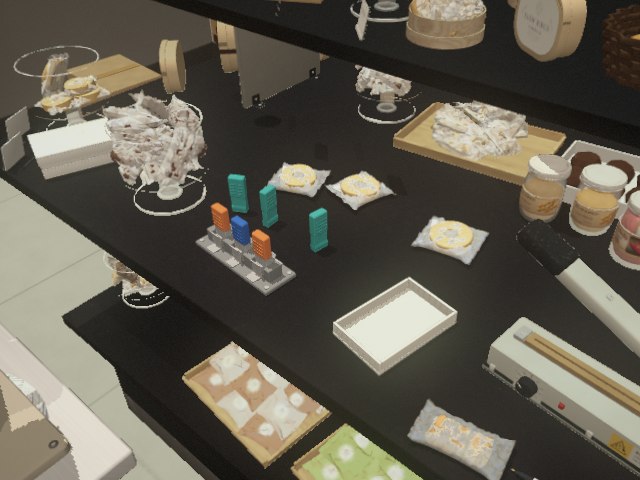

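View pics/top0.png

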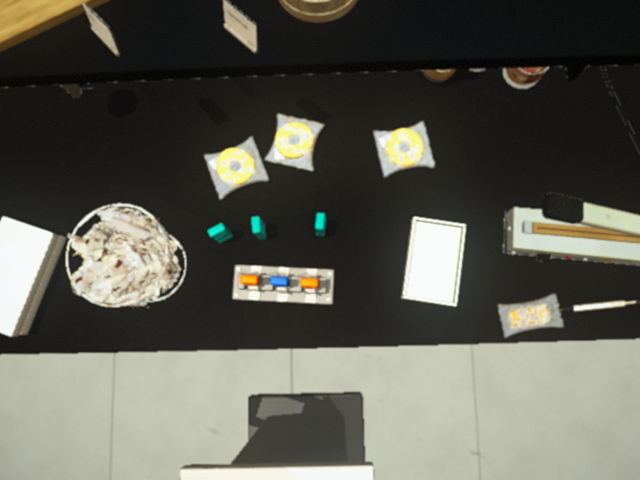

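```bash
cat > h.py <<'E'
import numpy as np,cv2
def load(n):
    return dict(np.load(f"pics/{n}.npz"))
def ray(c,uv):
    p=cv2.undistortPoints(np.array([[uv]],float),c["mtx"],c["distortion"])[0,0]
    d=np.array([p[0],-p[1],-1]); V=c["view"]; R=V[:3,:3]
    return -R.T@V[:3,3], R.T@d
def onz(c,uv,z):
    o,d=ray(c,uv); return o+d*(z-o[2])/d[2]
def cloud(c):
    h,w=c["z_map"].shape; g=np.stack(np.meshgrid(np.arange(w),np.arange(h)),-1).reshape(-1,1,2).astype(float)
    p=cv2.undistortPoints(g,c["mtx"],c["distortion"]).reshape(h,w,2)
    z=c["z_map"]; q=np.stack([p[...,0]*z,-p[...,1]*z,-z],-1)
    V=c["view"]; return (q-V[:3,3])@V[:3,:3]
def blobs(c,lo,hi,mina=30):
    hsv=cv2.cvtColor(c["color"],cv2.COLOR_BGR2HSV); m=cv2.inRange(hsv,lo,hi)
    n,l,s,ce=cv2.connectedComponentsWithStats(m)
    return [(l==i,s[i],ce[i]) for i in range(1,n) if s[i][4]>=mina]
E
python3 - <<'E'
from h import *
np.set_printoptions(precision=4,suppress=True)
for n in ["top0","scene0"]:
    c=load(n);P=cloud(c)
    for name,lo,hi in [("orange",(5,170,120),(16,255,255)),("blue",(105,150,60),(125,255,255)),("turq",(80,150,60),(98,255,255))]:
        for m,s,ce in blobs(c,lo,hi):
            q=P[m&(c["z_map"]>0)]; zt=np.percentile(q[:,2],95)
            t=q[q[:,2]>zt-.006]
            print(n,name,ce,s[4],"ztop",zt,"top mean",t.mean(0),"minmax",t.min(0),t.max(0), cv2.minAreaRect((t[:,:2]*1000).astype(np.float32)))
c=load("top0");P=cloud(c)
# stand
q=P[200:310,65:190].reshape(-1,3); q=q[q[:,2]>.03]; print("stand",q.min(0),q.max(0))
q=P[210:310,395:475].reshape(-1,3); m=(q[:,2]>.014)&(q[:,2]<.04); q=q[m]; print("tray rim",cv2.minAreaRect((q[:,:2]*1000).astype(np.float32)),q[:,2].mean())
q=P[255:310,225:342].reshape(-1,3); m=(q[:,2]>.004)&(q[:,2]<.05); q=q[m]; print("strip",cv2.minAreaRect((q[:,:2]*1000).astype(np.float32)))
for uv in [(414,217),(466,223),(457,306),(403,299)]: print(onz(c,uv,.022))
for uv in [(235,265),(334,268),(333,303),(233,299)]: print(onz(c,uv,.02))
s=c["color"][210:320,190:350]; cv2.imwrite("pics/crop_top.png",cv2.resize(s,None,fx=4.8,fy=4.8,interpolation=cv2.INTER_CUBIC))
c=load("scene0"); s=c["color"][165:300,180:340]; cv2.imwrite("pics/crop_sc.png",cv2.resize(s,None,fx=4.4,fy=4.4,interpolation=cv2.INTER_CUBIC))
E
```

```text
top0 orange [251.9836 280.1311] 61 ztop 0.07812439296635788 top mean [0.4536 0.0253 0.0758] minmax [0.4472 0.0168 0.0733] [0.4605 0.0404 0.0784] ((453.83917236328125, 28.67901039123535), (23.692251205444336, 13.075346946716309), 88.89386749267578)
top0 orange [311.2969 283.3906] 64 ztop 0.0785809340324499 top mean [ 0.4467 -0.0692  0.0763] minmax [ 0.4398 -0.0781  0.0734] [ 0.453  -0.0527  0.0798] ((446.5390625, -65.48136901855469), (25.186805725097656, 12.830403327941895), 87.88248443603516)
top0 blue [278.9627 280.9478] 134 ztop 0.07826305650521666 top mean [ 0.4501 -0.018   0.0764] minmax [ 0.4427 -0.0307  0.0723] [ 0.4561 -0.0034  0.0804] ((449.56072998046875, -16.96221160888672), (27.324134826660156, 12.732162475585938), 87.45209503173828)
top0 turq [319.8629 223.3347] 248 ztop 0.07050499309719131 top mean [ 0.5463 -0.0849  0.0686] minmax [ 0.5324 -0.0917  0.0647] [ 0.5613 -0.0781  0.072 ] ((546.8546752929688, -84.86114501953125), (13.108695030212402, 28.844436645507812), 88.64795684814453)
top0 turq [257.7279 226.9007] 272 ztop 0.07111924922001119 top mean [0.5439 0.0194 0.0688
[... 957 characters left out ...]
34832743 top mean [ 0.4487 -0.019   0.0744] minmax [ 0.4417 -0.0323  0.0699] [ 0.4561 -0.0049  0.0771] ((449.03216552734375, -18.582996368408203), (28.14866828918457, 12.85798168182373), 85.0907974243164)
stand [ 0.3747 -0.1088  0.0607] [0.5666 0.2925 0.8683]
tray rim ((482.0517883300781, -275.06634521484375), (89.48171997070312, 140.84603881835938), 79.41387939453125) 0.021546472454482664
strip ((454.6119079589844, -15.7218017578125), (201.59686279296875, 93.2107925415039), 88.37020874023438)
[ 0.5577 -0.2448  0.022 ]
[ 0.5445 -0.3329  0.022 ]
[ 0.4043 -0.3077  0.022 ]
[ 0.4185 -0.2187  0.022 ]
[0.4841 0.0634 0.02  ]
[ 0.4741 -0.1051  0.02  ]
[ 0.4152 -0.1018  0.02  ]
[0.4264 0.0666 0.02  ]
```

View pics/crop_top.png

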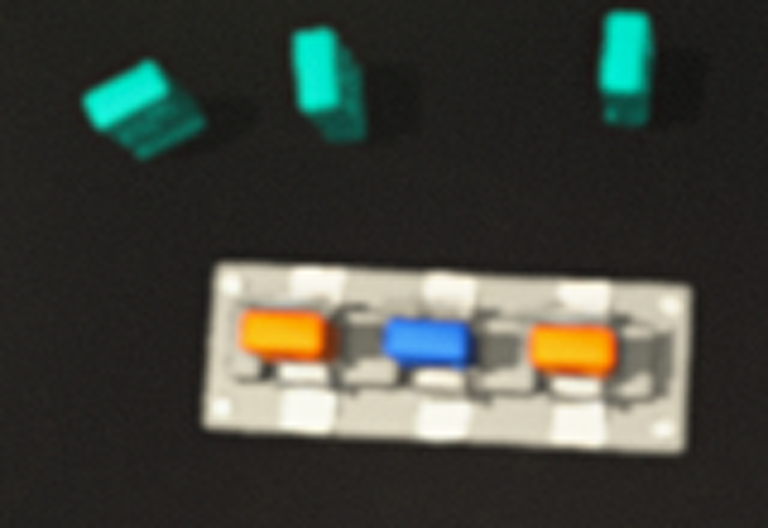

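View pics/crop_sc.png

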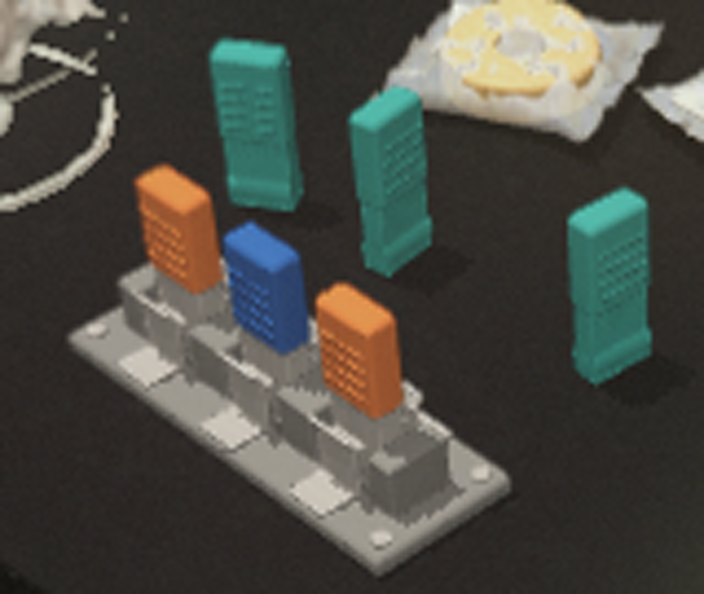

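```bash
cat >> h.py <<'E'
from scipy.spatial.transform import Rotation as Rn
def plan(obs,goal,yaw):
    """total normalised shift in current tool axes, and turn about tool x"""
    R=Rn.from_quat(obs["eef_rot"]).as_matrix()
    yv=np.array([np.cos(yaw),np.sin(yaw),0])
    Rs=[]
    for s in (1,-1):
        x=np.array([0,0,-1.]); y=s*yv; T=np.stack([x,y,np.cross(x,y)],1)
        Rs.append((Rn.from_matrix(R.T@T).as_rotvec(),T))
    rv,T=min(Rs,key=lambda a:np.linalg.norm(a[0]))
    d=np.array(goal)-obs["tcp_pos"]
    print("tool axes (cols)\n",R.round(3)); print("shift norm, cur axes",(R.T@d/.2).round(3),"goal axes",(T.T@d/.2).round(3),"turn norm",(rv/.5).round(3))
E
python3 - <<'E'
from h import *
from plant import robot
np.set_printoptions(precision=4,suppress=True)
c=load("top0");P=cloud(c)
q=P[200:310,60:190].reshape(-1,3); q=q[(q[:,2]>.03)&(q[:,2]<.25)]; print("stand",np.percentile(q,[0.5,50,99.5],axis=0))
for uv in [(100,60),(320,50),(500,40)]: print(P[uv[1],uv[0]])
for n,uv in [("L",(249.6,279.4)),("B",(279.2,281)),("R",(309.2,282.3))]: print(n,onz(c,uv,.076))
# better: top-surface cloud points of all bright coloured px
hsv=cv2.cvtColor(c["color"],cv2.COLOR_BGR2HSV)
m=(hsv[...,1]>130)&(hsv[...,2]>100)&(P[...,2]>.066)&(P[...,2]<.09); m[:255]=0;m[310:]=0;m[:,:230]=0;m[:,335:]=0
n,l,s,ce=cv2.connectedComponentsWithStats(m.astype(np.uint8))
for i in range(1,n):
    if s[i][4]>20: q=P[l==i]; print(ce[i],s[i][4],q.mean(0),cv2.minAreaRect((q[:,:2]*1000).astype(np.float32)))
plan(robot.get_obs(),(.4,.1,.22),-.06)
E
```

```text
stand [[0.4149 0.142  0.0686]
 [0.4819 0.2008 0.1525]
 [0.5629 0.2881 0.1806]]
[0.7391 0.2026 0.2528]
[ 0.7405 -0.096   0.2514]
[ 0.746  -0.3367  0.2522]
L [0.4532 0.0287 0.076 ]
B [ 0.4494 -0.0183  0.076 ]
R [ 0.446  -0.0657  0.076 ]
[248.9006 279.0311] 161 [0.4538 0.0298 0.0763] ((453.8194885253906, 30.683853149414062), (28.34528160095215, 13.570557594299316), 86.83748626708984)
[278.8176 280.7095] 148 [ 0.4498 -0.0177  0.0763] ((450.1909484863281, -17.12065887451172), (27.633607864379883, 12.89850902557373), 84.00614166259766)
[309.0701 282.0701] 157 [ 0.4464 -0.0655  0.0763] ((446.1895446777344, -64.88687896728516), (28.512914657592773, 13.57348918914795), 87.87966918945312)
tool axes (cols)
 [[-0.001  0.224  0.975]
 [-0.002  0.975 -0.224]
 [-1.    -0.002 -0.   ]]
shift norm, cur axes [-0.008 -2.062  1.838] goal axes [-0.011  1.472  2.337] turn norm [2.81  0.002 0.003]
```

>>> {"fn": "apply_moves", "kwargs": {"targets": [[-0.1,0,0,0,0,0,55],[-0.1,-0.03,0.1,0.08,0,0,55],[-0.05,-0.04,0.2,0.14,0,0,55],[0,-0.04,0.2,0.14,0,0,55],[0,-0.04,0.2,0.14,0,0,55],[0,-0.04,0.2,0.14,0,0,55],[0,-0.04,0.19,0.14,0,0,55],[0,-0.04,0.19,0.14,0,0,55],[0,-0.04,0.19,0.14,0,0,55],[0,-0.04,0.18,0.14,0,0,55],[0,-0.04,0.18,0.14,0,0,55],[0,-0.04,0.18,0.14,0,0,55],[0,-0.04,0.18,0.14,0,0,55],[0,-0.04,0.17,0.14,0,0,55],[0,-0.04,0.17,0.14,0,0,55],[0,-0.04,0.17,0.14,0,0,55],[0,-0.04,0.16,0.14,0,0,55],[0,-0.04,0.1,0.14,0,0,55],[0,0,0,0.1,0,0,55],[0,0,0,0,0,0,55]], "squeeze": 30}}

```text
t: 1.77
tcp_pos: [0.4618, 0.1147, 0.2683]
eef_rot: [0.466, 0.531, -0.467, 0.531]
ft_force: [0.5, -0.2, 0.6]
finger_gap: 0.549
```

Run:
```python
from h import *
from plant import robot,imaging
o=robot.get_obs(); print(o["t"],o["tcp_pos"],o["ft_force"],o["finger_gap"],o["joint_positions"].round(3))
plan(o,(.454,.030,.12),-.07)
c=imaging.capture("wrist"); cv2.imwrite("pics/w1.png",c["color"]); np.savez("pics/w1.npz",**c,pos=o["tcp_pos"],rot=o["eef_rot"]); print(c["mount"])
```

```text
1.7667 [0.46180272 0.11473443 0.2682572 ] [ 0.48178062 -0.17310858  0.57101963] 0.5493589161055398 [ 0.136 -0.226  1.743 -0.     1.624  0.006]
tool axes (cols)
 [[-0.     0.992  0.13 ]
 [-0.     0.13  -0.992]
 [-1.    -0.     0.   ]]
shift norm, cur axes [ 0.741 -0.093  0.415] goal axes [ 0.741 -0.009  0.425] turn norm [0.4   0.    0.001]
[[ 3.34706728e-04  2.40952067e-01 -9.70536959e-01 -1.65120531e-01]
 [ 9.99999336e-01 -1.15049056e-03  5.92387819e-05  1.02472551e-04]
 [-1.10231990e-03 -9.70536335e-01 -2.40952292e-01 -6.52829599e-02]
 [ 0.00000000e+00  0.00000000e+00  0.00000000e+00  1.00000000e+00]]
```

>>> {"fn": "apply_moves", "kwargs": {"targets": [[0,0,0,0.2,0,0,55],[0,0,0,0.2,0,0,55],[0,0,0.14,0,0,0,55],[0,0,0.14,0,0,0,55],[0,0,0.14,0,0,0,55],[0.18,0,0,0,0,0,55],[0.18,0,0,0,0,0,55],[0.18,0,0,0,0,0,55],[0.1,0,0,0,0,0,55],[0,0,0,0,0,0,55]]}}

```text
t: 2.65
tcp_pos: [0.4525, 0.0331, 0.1348]
eef_rot: [-0.513, -0.487, 0.518, -0.482]
ft_force: [0.0, 0.5, -0.6]
finger_gap: 0.549
```

Run:
```python
from h import *
from plant import robot,imaging
np.set_printoptions(precision=4,suppress=True)
o=robot.get_obs(); print(o["t"],o["tcp_pos"],o["ft_force"],o["finger_gap"])
plan(o,(.4537,.0295,.042),-.065)
c=imaging.capture("wrist"); cv2.imwrite("pics/w2.png",c["color"])
T=np.eye(4);T[:3,:3]=Rn.from_quat(o["eef_rot"]).as_matrix();T[:3,3]=o["tcp_pos"]
c["view"]=np.linalg.inv(T@c["mount"]); P=cloud(c)
hsv=cv2.cvtColor(c["color"],cv2.COLOR_BGR2HSV)
for nm,a,b in [("or",4,18),("bl",105,125)]:
    m=(hsv[...,0]>=a)&(hsv[...,0]<=b)&(hsv[...,1]>130)&(hsv[...,2]>70)&(P[...,2]>.07)&(P[...,2]<.09)&(c["z_map"]>0)
    n,l,s,ce=cv2.connectedComponentsWithStats(m.astype(np.uint8))
    for i in range(1,n):
        if s[i][4]>100: q=P[l==i]; print(nm,ce[i],s[i][4],q.mean(0),cv2.minAreaRect((q[:,:2]*1000).astype(np.float32)))
```

```text
2.65 [0.4525 0.0331 0.1348] [ 0.0234  0.5269 -0.611 ] 0.5490811767832431
tool axes (cols)
 [[-0.009  0.998 -0.062]
 [ 0.001 -0.062 -0.998]
 [-1.    -0.009  0.   ]]
shift norm, cur axes [0.464 0.011 0.018] goal axes [0.464 0.007 0.018] turn norm [0.006 0.    0.019]
or [320.323  254.3941] 675 [0.4536 0.0321 0.0746] ((453.60308837890625, 30.800853729248047), (27.594419479370117, 13.612895011901855), 86.3973159790039)
or [318.3499 370.8934] 563 [ 0.4464 -0.063   0.0746] ((446.40643310546875, -64.59325408935547), (27.93790054321289, 13.541050910949707), 86.25340270996094)
bl [319.1378 308.3666] 341 [ 0.4502 -0.0095  0.0744] ((450.0539855957031, -9.977218627929688), (13.458314895629883, 13.519102096557617), 86.84967803955078)
```

View pics/w2.png

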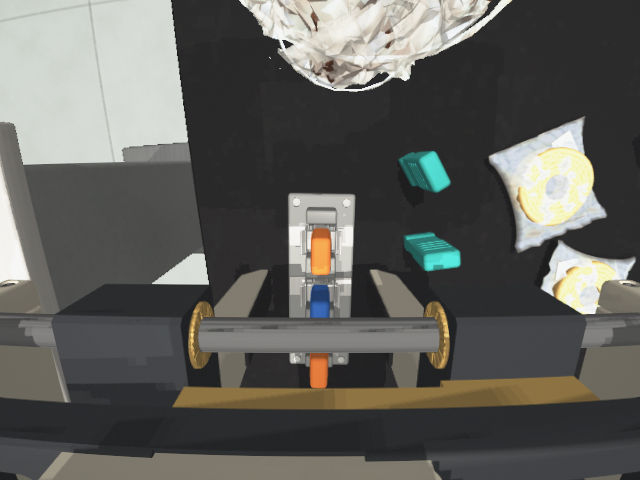

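>>> {"fn": "apply_moves", "kwargs": {"targets": [[0.0,0.008,0.012,0,0,0,55],[0.12,0,0,0,0,0,55],[0.12,0,0,0,0,0,55],[0.12,0,0,0,0,0,55],[0.05,0,0,0,0,0,55],[0.04,0,0,0,0,0,55],[0,0,0,0,0,0,55],[0,0,0,0,0,0,55]]}}

```text
t: 3.37
tcp_pos: [0.4591, 0.0297, 0.052]
eef_rot: [0.516, 0.483, -0.515, 0.484]
ft_force: [0.7, 0.9, 0.5]
finger_gap: 0.548
```

Run:
```python
from h import *
from plant import robot,imaging
o=robot.get_obs(); print(o["t"],o["tcp_pos"],o["ft_force"],o["finger_gap"])
plan(o,(.4536,.0305,.042),-.065)
c=imaging.capture("scene"); cv2.imwrite("pics/s2.png",c["color"][150:300,150:350].repeat(3,0).repeat(3,1))
```

```text
3.3667 [0.45906908 0.02974837 0.0520445 ] [0.7069601  0.90890235 0.49013612] 0.548404217830307
tool axes (cols)
 [[ 0.002  0.998 -0.065]
 [-0.    -0.065 -0.998]
 [-1.     0.002 -0.   ]]
shift norm, cur axes [ 0.05  -0.028 -0.002] goal axes [ 0.05  -0.028 -0.002] turn norm [ 0.001 -0.    -0.004]
```

View pics/s2.png

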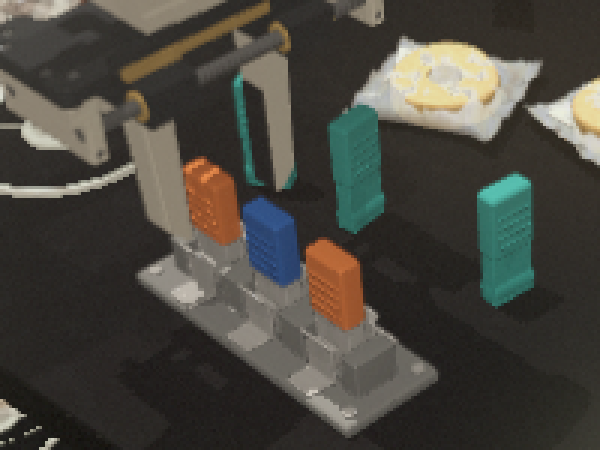

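>>> {"fn": "apply_moves", "kwargs": {"targets": [[0.0,-0.028,0,0,0,0,55],[0.025,0,0,0,0,0,55],[0.02,0,0,0,0,0,55],[0,0,0,0,0,0,55],[0,0,0,0,0,0,55]]}}

```text
t: 3.83
tcp_pos: [0.452, 0.0301, 0.0413]
eef_rot: [-0.516, -0.484, 0.516, -0.483]
ft_force: [0.3, 0.6, -0.4]
finger_gap: 0.549
```

```bash
cat > st.py <<'E'
from h import *
from plant import robot
import sys
o=robot.get_obs(); print(o["t"],o["tcp_pos"],o["ft_force"],o["finger_gap"])
a=[float(v) for v in sys.argv[1:]]
plan(o,a[:3],a[3])
E
python3 st.py .4536 .0305 .043 -.065
```

```text
3.8333 [0.45200502 0.0301308  0.04127472] [ 0.28372882  0.64326433 -0.38969889] 0.5489836991442424
tool axes (cols)
 [[-0.001  0.998 -0.065]
 [ 0.    -0.065 -0.998]
 [-1.    -0.001  0.   ]]
shift norm, cur axes [-0.009  0.008 -0.002] goal axes [-0.009  0.008 -0.002] turn norm [0.    0.    0.001]
```

Good; nudge and close.

>>> {"fn": "apply_moves", "kwargs": {"targets": [[-0.005,0.007,0,0,0,0,30],[0,0,0,0,0,0,30],[0,0,0,0,0,0,20],[0,0,0,0,0,0,5],[0,0,0,0,0,0,5],[0,0,0,0,0,0,5],[0,0,0,0,0,0,5],[0,0,0,0,0,0,5]], "squeeze": 30}}

```text
t: 4.5
tcp_pos: [0.4534, 0.0301, 0.0425]
eef_rot: [-0.516, -0.484, 0.516, -0.483]
ft_force: [-1.5, 0.0, 1.4]
finger_gap: 0.151
```

>>> {"fn": "apply_moves", "kwargs": {"targets": [[-0.02,0,0,0,0,0,5],[-0.02,0,0,0,0,0,5],[-0.02,0,0,0,0,0,5],[-0.03,0,0,0,0,0,5],[-0.03,0,0,0,0,0,5],[-0.05,0,0,0,0,0,5],[-0.05,0,0,0,0,0,5],[-0.1,0,0,0,0,0,5],[-0.1,0,0,0,0,0,5],[-0.1,0,0,0,0,0,5],[0,0,0,0,0,0,5],[0,0,0,0,0,0,5]]}}

```text
t: 5.5
tcp_pos: [0.4552, 0.03, 0.1486]
eef_rot: [0.517, 0.482, -0.515, 0.485]
ft_force: [-0.9, -0.0, -1.1]
finger_gap: 0.147
```

```bash
python3 st.py .485 -.256 .14 -.065
python3 - <<'E'
from h import *
from plant import imaging
c=imaging.capture("scene"); cv2.imwrite("pics/s3.png",c["color"][100:300,150:400].repeat(3,0).repeat(3,1))
E
```

```text
5.5 [0.45515485 0.02997757 0.14860481] [-0.92812064 -0.01422276 -1.06014073] 0.1470564316673143
tool axes (cols)
 [[ 0.004  0.998 -0.065]
 [-0.    -0.065 -0.998]
 [-1.     0.004 -0.   ]]
shift norm, cur axes [0.044 0.242 1.417] goal axes [0.043 0.242 1.417] turn norm [-0.    -0.    -0.008]
```

View pics/s3.png

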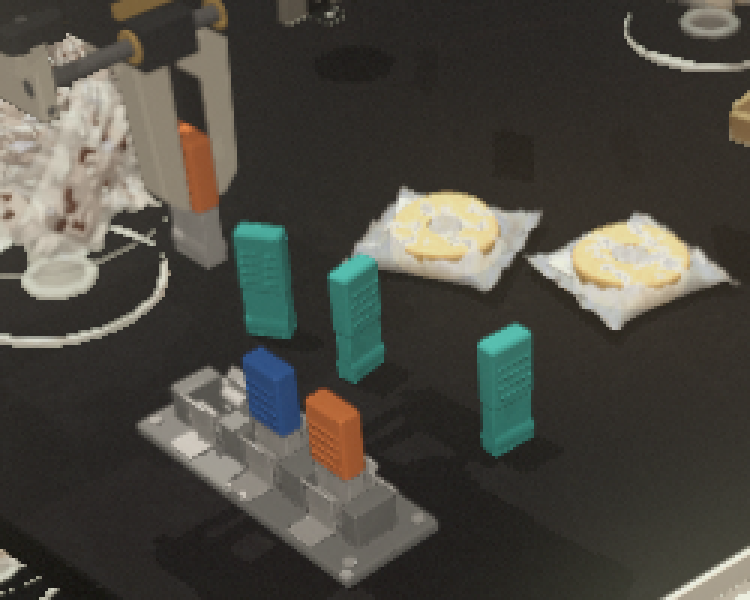

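>>> {"fn": "apply_moves", "kwargs": {"targets": [[0,0.01,0.08,0,0,0,5],[0,0.02,0.14,0,0,0,5],[0,0.02,0.15,0,0,0,5],[0,0.02,0.15,0,0,0,5],[0,0.02,0.15,0,0,0,5],[0,0.02,0.15,0,0,0,5],[0,0.02,0.15,0,0,0,5],[0,0.02,0.15,0,0,0,5],[0,0.02,0.15,0,0,0,5],[0,0.02,0.15,0,0,0,5],[0,0.02,0.13,0,0,0,5],[0,0.01,0.07,0,0,0,5],[0,0,0,0.12,0,0,5],[0,0,0,0.12,0,0,5],[0.1,0,0,0,0,0,5],[0.1,0,0,0,0,0,5],[0,0,0,0,0,0,5],[0,0,0,0,0,0,5]]}}

```text
t: 7.05
tcp_pos: [0.4751, -0.2946, 0.1044]
eef_rot: [-0.544, -0.453, 0.544, -0.45]
ft_force: [-0.3, -0.2, -0.6]
finger_gap: 0.15
```

```bash
python3 st.py .477 -.296 .040 -.185
python3 - <<'E'
from h import *
from plant import imaging
c=imaging.capture("scene"); cv2.imwrite("pics/s4.png",c["color"][200:400,300:550].repeat(3,0).repeat(3,1))
E
```

```text
7.05 [ 0.47509136 -0.29456079  0.10443045] [-0.33731959 -0.19621241 -0.61713571] 0.14984079477977055
tool axes (cols)
 [[-0.004  0.983 -0.184]
 [ 0.003 -0.184 -0.983]
 [-1.    -0.004 -0.002]]
shift norm, cur axes [0.322 0.012 0.006] goal axes [0.322 0.011 0.005] turn norm [ 0.001 -0.005  0.009]
```

View pics/s4.png

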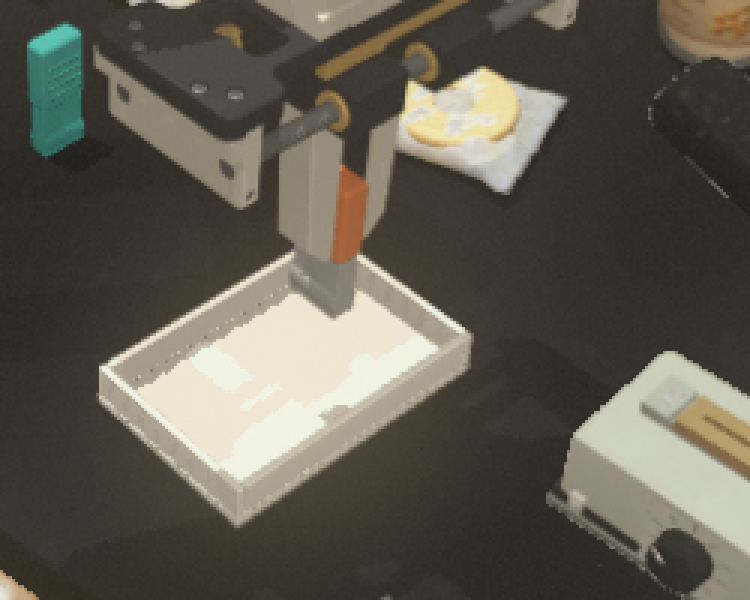

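>>> {"fn": "apply_moves", "kwargs": {"targets": [[0.1,0.01,0.005,0,0,0,5],[0.1,0,0,0,0,0,5],[0.06,0,0,0,0,0,5],[0.03,0,0,0,0,0,5],[0.01,0,0,0,0,0,5],[0,0,0,0,0,0,5],[0,0,0,0,0,0,5]]}}

```text
t: 7.68
tcp_pos: [0.479, -0.2979, 0.0477]
eef_rot: [0.544, 0.451, -0.544, 0.452]
ft_force: [-0.8, -0.4, -0.2]
finger_gap: 0.147
```

>>> {"fn": "apply_moves", "kwargs": {"targets": [[0.02,0,0,0,0,0,5],[0.01,0,0,0,0,0,5],[0,0,0,0,0,0,5],[0,0,0,0,0,0,5]]}}

```text
t: 8.02
tcp_pos: [0.4783, -0.2975, 0.0406]
eef_rot: [-0.544, -0.452, 0.544, -0.452]
ft_force: [0.3, -0.4, -0.6]
finger_gap: 0.151
```

>>> {"fn": "apply_moves", "kwargs": {"targets": [[0.007,0,0,0,0,0,5],[0.005,0,0,0,0,0,5],[0,0,0,0,0,0,5],[0,0,0,0,0,0,5]]}}

```text
t: 8.35
tcp_pos: [0.4785, -0.2977, 0.0385]
eef_rot: [0.544, 0.452, -0.544, 0.452]
ft_force: [-0.9, -0.3, 2.5]
finger_gap: 0.15
```

>>> {"fn": "apply_moves", "kwargs": {"targets": [[0,0,0,0,0,0,20],[0,0,0,0,0,0,25],[0,0,0,0,0,0,40],[0,0,0,0,0,0,55],[0,0,0,0,0,0,55],[0,0,0,0,0,0,55],[-0.05,0,0,0,0,0,55],[-0.1,0,0,0,0,0,55],[-0.15,0,0,0,0,0,55],[-0.15,0,0,0,0,0,55],[-0.1,0,0,0,0,0,55],[0,0,0,0,0,0,55]]}}

```text
t: 9.35
tcp_pos: [0.4812, -0.2996, 0.1551]
eef_rot: [0.545, 0.448, -0.543, 0.455]
ft_force: [1.5, 0.3, 0.6]
finger_gap: 0.548
```

```bash
python3 st.py .4463 -.065 .14 -.065
python3 - <<'E'
from h import *
from plant import imaging
c=imaging.capture("scene"); cv2.imwrite("pics/s5.png",c["color"][150:400,200:520].repeat(2,0).repeat(2,1))
E
```

```text
9.35 [ 0.48116113 -0.29956226  0.15513322] [1.45980463 0.34373348 0.62214028] 0.5479569821679217
tool axes (cols)
 [[ 0.008  0.983 -0.184]
 [-0.006 -0.184 -0.983]
 [-1.     0.009  0.004]]
shift norm, cur axes [ 0.068 -0.388 -1.121] goal axes [ 0.076 -0.25  -1.159] turn norm [-0.24   0.01  -0.017]
```

View pics/s5.png

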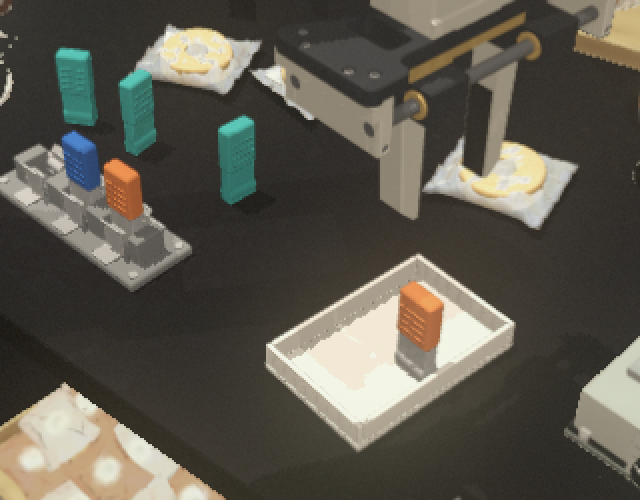

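The first cartridge stands in the tray near (420,330). Now the second one.

>>> {"fn": "apply_moves", "kwargs": {"targets": [[0,0,0,-0.12,0,0,55],[0,0,0,-0.12,0,0,55],[0,-0.03,-0.14,0,0,0,55],[0,-0.03,-0.15,0,0,0,55],[0,-0.03,-0.15,0,0,0,55],[0,-0.03,-0.15,0,0,0,55],[0,-0.03,-0.15,0,0,0,55],[0,-0.03,-0.15,0,0,0,55],[0,-0.03,-0.15,0,0,0,55],[0,-0.04,-0.12,0,0,0,55],[0.08,0,0,0,0,0,55],[0,0,0,0,0,0,55],[0,0,0,0,0,0,55]]}}

```text
t: 10.48
tcp_pos: [0.4422, -0.0623, 0.1308]
eef_rot: [-0.515, -0.485, 0.516, -0.483]
ft_force: [-0.4, -0.3, 0.3]
finger_gap: 0.55
```

```bash
python3 st.py .4463 -.065 .0425 -.065
```

```text
10.4833 [ 0.44222918 -0.06232232  0.13079195] [-0.43404136 -0.33107068  0.30609539] 0.550410796323563
tool axes (cols)
 [[-0.003  0.998 -0.064]
 [ 0.001 -0.064 -0.998]
 [-1.    -0.003 -0.   ]]
shift norm, cur axes [0.441 0.023 0.012] goal axes [0.441 0.021 0.012] turn norm [ 0.002 -0.001  0.006]
```

>>> {"fn": "apply_moves", "kwargs": {"targets": [[0,0.018,0.012,0,0,0,55],[0.12,0,0,0,0,0,55],[0.12,0,0,0,0,0,55],[0.1,0,0,0,0,0,55],[0.06,0,0,0,0,0,55],[0.03,0,0,0,0,0,55],[0,0,0,0,0,0,55],[0,0,0,0,0,0,55],[0,0,0,0,0,0,55]]}}

```text
t: 11.23
tcp_pos: [0.4481, -0.066, 0.0475]
eef_rot: [0.516, 0.483, -0.516, 0.484]
ft_force: [0.2, 0.2, 0.5]
finger_gap: 0.549
```

```bash
python3 st.py .4463 -.065 .0425 -.065
python3 - <<'E'
from h import *
from plant import imaging
c=imaging.capture("scene"); cv2.imwrite("pics/s6.png",c["color"][150:400,200:520].repeat(2,0).repeat(2,1))
E
```

```text
11.2333 [ 0.44807974 -0.0659781   0.04745967] [0.1826314  0.16808286 0.51452061] 0.549300715573814
tool axes (cols)
 [[ 0.002  0.998 -0.066]
 [-0.001 -0.066 -0.998]
 [-1.     0.002  0.   ]]
shift norm, cur axes [ 0.025 -0.009 -0.004] goal axes [ 0.025 -0.009 -0.004] turn norm [-0.001  0.001 -0.004]
```

View pics/s6.png

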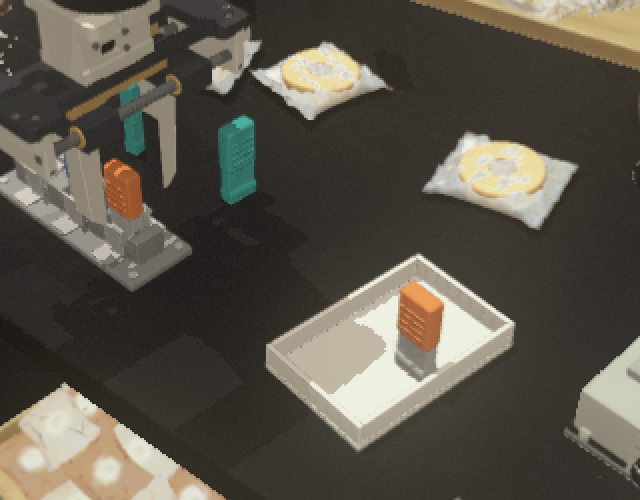

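The fingers straddle the second grip (about (122,190)) and the first stays standing in the tray.

>>> {"fn": "apply_moves", "kwargs": {"targets": [[0.015,-0.005,0,0,0,0,55],[0.005,0,0,0,0,0,40],[0,0,0,0,0,0,30],[0,0,0,0,0,0,20],[0,0,0,0,0,0,5],[0,0,0,0,0,0,5],[0,0,0,0,0,0,5],[0,0,0,0,0,0,5],[0,0,0,0,0,0,5]], "squeeze": 30}}

```text
t: 12.03
tcp_pos: [0.446, -0.0653, 0.0422]
eef_rot: [-0.516, -0.484, 0.516, -0.483]
ft_force: [-1.3, -0.5, 1.0]
finger_gap: 0.147
```

>>> {"fn": "apply_moves", "kwargs": {"targets": [[-0.02,0,0,0,0,0,5],[-0.02,0,0,0,0,0,5],[-0.02,0,0,0,0,0,5],[-0.03,0,0,0,0,0,5],[-0.03,0,0,0,0,0,5],[-0.05,0,0,0,0,0,5],[-0.05,0,0,0,0,0,5],[-0.1,0,0,0,0,0,5],[-0.1,0,0,0,0,0,5],[-0.1,0,0,0,0,0,5],[0,0,0,0,0,0,5],[0,0,0,0,0,0,5]]}}

```text
t: 13.03
tcp_pos: [0.4473, -0.0656, 0.1482]
eef_rot: [0.517, 0.482, -0.515, 0.485]
ft_force: [0.5, 0.3, -0.5]
finger_gap: 0.145
```

```bash
python3 st.py .486 -.255 .14 -.065
python3 - <<'E'
from h import *
from plant import imaging
c=imaging.capture("top"); P=cloud(c)
cv2.imwrite("pics/t6.png",c["color"][200:320,200:480].repeat(2,0).repeat(2,1))
q=P[200:320,395:480].reshape(-1,3); b=c["color"][200:320,395:480].reshape(-1,3)
h=cv2.cvtColor(b[None],cv2.COLOR_BGR2HSV)[0]; m=(h[:,1]>130)&(h[:,0]>4)&(h[:,0]<18)&(q[:,2]>.06)&(q[:,2]<.09); print(m.sum(),q[m].mean(0))
E
```

```text
13.0333 [ 0.44733947 -0.0656489   0.1481677 ] [ 0.49469537  0.32415815 -0.54969039] 0.145066125327264
tool axes (cols)
 [[ 0.004  0.998 -0.065]
 [-0.001 -0.065 -0.998]
 [-1.     0.004  0.001]]
shift norm, cur axes [0.043 0.254 0.932] goal axes [0.041 0.254 0.932] turn norm [ 0.     0.002 -0.008]
92 [ 0.47763569 -0.29420883  0.06962803]
```

View pics/t6.png

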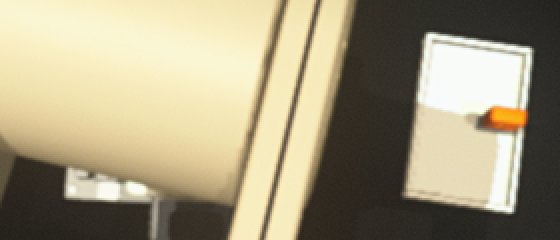

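>>> {"fn": "apply_moves", "kwargs": {"targets": [[0,0.02,0.08,0,0,0,5],[0,0.04,0.14,0,0,0,5],[0,0.04,0.14,0,0,0,5],[0,0.04,0.14,0,0,0,5],[0,0.04,0.14,0,0,0,5],[0,0.04,0.14,0,0,0,5],[0,0.03,0.1,0,0,0,5],[0,0,0.05,0,0,0,5],[0,0,0,0.12,0,0,5],[0,0,0,0.12,0,0,5],[0.1,0,0,0,0,0,5],[0.1,0,0,0,0,0,5],[0,0,0,0,0,0,5],[0,0,0,0,0,0,5]]}}

```text
t: 14.25
tcp_pos: [0.482, -0.2526, 0.1041]
eef_rot: [-0.543, -0.453, 0.544, -0.45]
ft_force: [-0.2, -0.3, -0.6]
finger_gap: 0.151
```

```bash
python3 st.py .486 -.254 .043 -.185
python3 - <<'E'
from h import *
from plant import imaging
c=imaging.capture("scene"); cv2.imwrite("pics/s7.png",c["color"][150:400,200:520].repeat(2,0).repeat(2,1))
E
```

```text
14.25 [ 0.48203065 -0.25263099  0.10409104] [-0.15492169 -0.30122057 -0.64506876] 0.15052720718071802
tool axes (cols)
 [[-0.004  0.983 -0.184]
 [ 0.003 -0.184 -0.983]
 [-1.    -0.005 -0.002]]
shift norm, cur axes [0.305 0.022 0.004] goal axes [0.305 0.021 0.003] turn norm [ 0.001 -0.004  0.009]
```

View pics/s7.png

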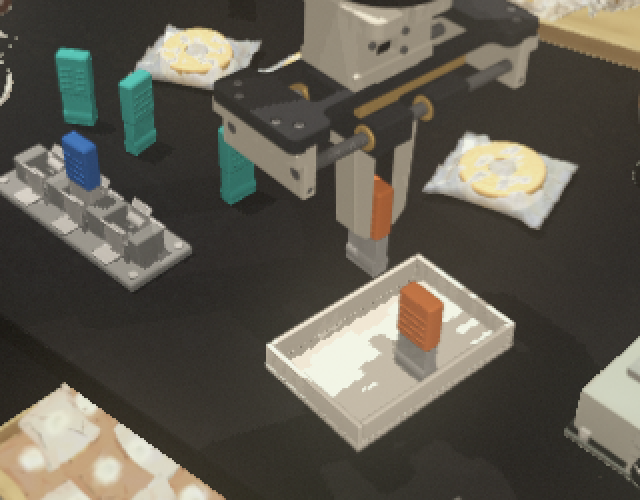

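>>> {"fn": "apply_moves", "kwargs": {"targets": [[0.1,0.01,0.003,0,0,0,5],[0.1,0,0,0,0,0,5],[0.06,0,0,0,0,0,5],[0.03,0,0,0,0,0,5],[0.02,0,0,0,0,0,5],[0.01,0,0,0,0,0,5],[0,0,0,0,0,0,5],[0,0,0,0,0,0,5]]}}

```text
t: 14.97
tcp_pos: [0.4862, -0.2555, 0.0431]
eef_rot: [0.544, 0.451, -0.544, 0.452]
ft_force: [-0.0, 0.3, 0.1]
finger_gap: 0.151
```

>>> {"fn": "apply_moves", "kwargs": {"targets": [[0.008,0,0,0,0,0,5],[0.006,0,0,0,0,0,5],[0.004,0,0,0,0,0,5],[0,0,0,0,0,0,5],[0,0,0,0,0,0,5]]}}

```text
t: 15.38
tcp_pos: [0.4856, -0.2551, 0.0385]
eef_rot: [-0.544, -0.452, 0.544, -0.452]
ft_force: [-0.2, 0.3, -0.5]
finger_gap: 0.149
```

>>> {"fn": "apply_moves", "kwargs": {"targets": [[0.005,0,0,0,0,0,5],[0.003,0,0,0,0,0,5],[0,0,0,0,0,0,5],[0,0,0,0,0,0,5]]}}

```text
t: 15.72
tcp_pos: [0.4859, -0.2553, 0.0382]
eef_rot: [0.544, 0.452, -0.544, 0.452]
ft_force: [-3.8, 2.6, 10.4]
finger_gap: 0.146
```

Firm contact; back off slightly and release, then up.

>>> {"fn": "apply_moves", "kwargs": {"targets": [[-0.004,0,0,0,0,0,5],[0,0,0,0,0,0,20],[0,0,0,0,0,0,25],[0,0,0,0,0,0,40],[0,0,0,0,0,0,55],[0,0,0,0,0,0,55],[0,0,0,0,0,0,55],[-0.05,0,0,0,0,0,55],[-0.1,0,0,0,0,0,55],[-0.15,0,0,0,0,0,55],[-0.15,0,0,0,0,0,55],[-0.15,0,0,0,0,0,55],[-0.1,0,0,0,0,0,55],[0,0,0,0,0,0,55],[0,0,0,0,0,0,55]]}}

```text
t: 16.97
tcp_pos: [0.4867, -0.2558, 0.1802]
eef_rot: [0.544, 0.45, -0.544, 0.453]
ft_force: [0.0, 0.4, -0.2]
finger_gap: 0.553
```

Run:
```python
from h import *
from plant import imaging,robot
o=robot.get_obs();print(o["t"],o["tcp_pos"],o["ft_force"],o["joint_velocities"].round(3))
c=imaging.capture("scene"); cv2.imwrite("pics/s8.png",c["color"][150:400,180:500].repeat(2,0).repeat(2,1))
P=cloud(c)
for m,s,ce in blobs(c,(105,150,60),(125,255,255)): q=P[m]; print("blue",ce,q[q[:,2]>np.percentile(q[:,2],95)-.006].mean(0),np.percentile(q[:,2],95))
```

```text
16.9667 [ 0.48670838 -0.25578149  0.18019344] [ 0.01652222  0.38754991 -0.17847929] [ 0.     0.035  0.051 -0.001 -0.014  0.001]
blue [239.84285714 229.24285714] [ 0.44505278 -0.02409428  0.07793477] 0.07590581548762562
```

View pics/s8.png

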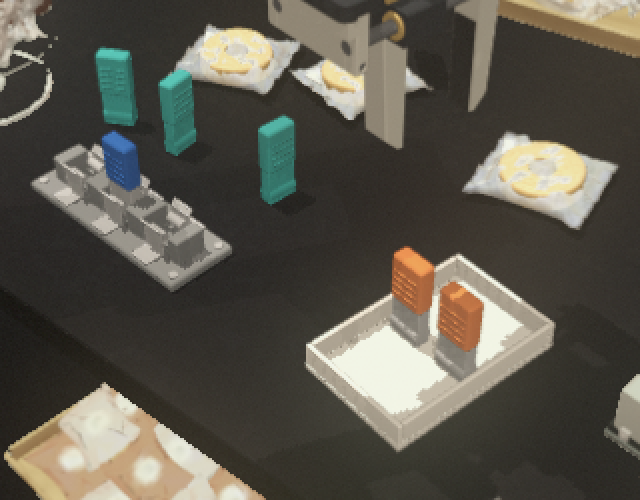

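```bash
python3 -c "
from plant import robot
print(robot.hand_in(), robot.get_obs()['t'])"
```

```text
the job is handed in; nothing more can be done
the job is handed in; nothing more can be done
```

I pulled both orange cartridges straight up out of the strip, one at a time, and stood them side by side in the white tray. I handed the job in at about 17 s of the 51 s allowed.

- **Last picture:** both orange cartridges were upright in the tray. The blue one was still in its middle clip, with its grip top at z ≈ 0.076, as at the start. The turquoise look-alikes had not moved to the eye. The gripper was open and clear above, with about 0 N at the wrist.
- **Forces:** the highest wrist force I read was about 11 N, a brief touch as the second cartridge met the tray floor. I backed off slightly before releasing it.
- **A disagreement:** in the last picture the blue grip read about 5 mm off its starting position in the plane. I put this down to a smaller colour mask that time, since it looked unmoved, but I did not re-measure it before handing in.

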